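Stow the wet grooming wand and open the canister for airing

ROBOT

A 6-joint arm with a two-finger parallel gripper is mounted at the origin on the work surface. World frame = base frame: x ahead of the robot, y to its left, z up, the work surface at z = 0. Lengths are in m, angles in degrees, forces in N, time in s.
With the tool pointing down it reaches from about 0.25 to 0.8 m from the base axis. Payload 3.9 kg.
Tool frame: the origin (TCP) lies on the centre line of the jaws, within the pads' length; the fingertips stand 25 mm ahead of it and the grasp point (between the pads) lies 6 mm ahead of it; z points along the fingers, y is the line along which they close (so a half turn about z gives the same grasp; the last joint's range is limited). The gripper opens to 85 mm and grips with 20 to 120 N. Pads are 22 mm wide; open, the fingers measure 114 mm over their backs; the gripper's body (76 mm by 85 mm) begins 54 mm behind the grasp point. The pads swing forward as they close: fully open they stand 13 mm farther back than shut.
Start: joints at [75.287, 14.897, -7.913, 67.191, 0, 90], TCP at [0.133, 0.508, 0.256] pointing down, gripper open.
Joint ranges: [-159.42, 159.42], [-47.68, 98.78], [-73.54, 78.23], [-108.79, 121.32], [-90, 84.71], [-180, 180]. Speed limits (degrees/s): [147.25, 147.25, 180, 180, 180, 180].

INTERFACE

Orientations are given as [roll, pitch, yaw] about the fixed x, y, z axes, in that order (R = Rz(yaw) Ry(pitch) Rx(roll)).
In Python, from rig import robot, imaging, workorder gives the robot as it stands.
- The arm moves only by the tool arm_command, never from a script. Its argument "commands" is a list that holds one entry, the list of rows, each a list of 5 numbers: the shift along the tool's x, y, z in mm, then the turn about the tool's z in rad, then the gripper's target within -1 to 1 (shut at 1, half-way at 0, fully open at -1). In form: [[[x, y, z, spin, hand], ...]]. A call has 1 to 12 rows; each row shifts and turns the commanded pose from where the row before left it, along the tool's axes as they then stand; what a row does not reach is not made up. A row lasts 1/12 s, in which the tool goes at most 41.7 mm and 7.16 degrees, less where a joint would pass 70% of its speed; a pose out of reach is approached as far as the arm can. A call is refused whole if a number of a shift passes 41.7 or a number of a turn 0.125, either way. A call with a gripper value outside its range is refused whole. The fingers move at their own pace and stop on an object; "grip_force" is the grip in N (left out, the last holds). Time passes only in rows, so rows that do not move let the fingers close. It gives the time, the measured TCP pose, the force, the opening and the grip force at its end, in the units of the state.
- robot.read_state(): the state, without advancing time (a new reading comes with each control period).
- imaging.camera(name): name is "scene" or "top" or "wrist"; returns the picture (480x640x3 uint8, red, green, blue); there is no depth.
- imaging.calibration(name): a dict with "fx", "fy", "cx", "cy" (pixels), "xyz" and "rotation" of the camera in the world. Camera axes: x right, y down, z forward; pixel columns grow to the right and rows downward; lengths in m; the calibration is good to about 2 mm. A picture is of the moment at which its call begins: read the wrist's pose just before it. calibration takes no time and is no camera call; for the wrist camera it gives the pose at the moment of the call.
- workorder.sign_off(): hands the job in; it is judged then, once.
The state is a dict: "clock": time; "joint_pos": joint angles; "dq": joint speeds; "effort": joint torques, N m; "tool_pos": TCP position; "ee_rot": TCP orientation; "force": force on the tool from outside, world axes, zero at the start; "wrist_torque": the same for the moment, N m; "grip_width": opening from 0.0 (shut) to 1.0 (fully open); "grasp_force": force on a finger pad.
Only numpy, scipy, OpenCV 4.12 (cv2) and the standard library are available. Lean on these libraries where they do the work, as an engineer would, in place of code of your own. Each camera call takes 0.05 s, during which the arm holds its last target. There are 200 camera calls.

TASK

Take the wet grooming wand out of the organiser and push it tip first, without dropping it, all the way down into the vial in the clear canister. Then lower both nested lids together (the teal knob carries both) gently onto the canister until they are seated and let go of the knob; after that lift only the ivory outer lid with its orange lugs, leaving the teal inner lid seated and undisturbed so that the wand can air. Finish still holding the outer lid roughly level and still in the air, well clear above the knob, and leave the brush, comb and saucer alone.

Things in the scene. Friction and masses are not known exactly. Their poses are not given: they have to be found in the camera images.
- box: Fixed round clear polycarbonate canister, open on top: outer diameter 140, wall 3.5, inner diameter 133, height 118 mm. Origin at the centre of its underside on the work surface, z up. A green vial stands upright in its centre (see vial_mouth).
- vial_mouth (a point): Centre of the mouth of the vial fixed at the centre of the canister, 56 mm above the work surface (62 mm below the canister's rim). Bore 11 mm diameter, flared a little at the mouth; floor of the bore 48 mm below the mouth. Vial outer diameter 17 mm, 23 mm at the mouth.
- box_rim (a point): Centre of the canister's open top, 118 mm above the work surface. The inner lid's flange rests on this rim when seated.
- wand_grip (a point): Centre of the wand's red handle: 14 x 14 mm square (flat faces facing the wand's x and y), 44 mm long along z. Below it a steel shaft 7 mm thick, 50 mm long; the tapered tip lies 72 mm below this point. Loose, 50 g. Starts upright, tip down in the organiser's 30 mm deep socket, whose top is 42 mm below this point. With the tip on the vial's floor this point is 80 mm above the work surface.
- wand_tip (a point): Tip (lower end, on the axis) of the wand's steel shaft; z points up the wand to its handle.
- inner: Teal inner lid, loose, 200 g. Origin at the centre of its underside, z up. A plug 126 mm in diameter (bevelled to 119 at the bottom), 8 mm deep, goes inside the canister; the flange above, 146 mm in diameter, 7 mm thick, rests on the rim. Bar knob on top. Seated, its origin is 110 mm above the work surface. Starts on the work surface with the outer lid nested on it.
- knob (a point): Mid grip height of the inner lid's teal bar knob, 43 mm above the lid's underside. Knob 26 mm along the lid's x, 18 mm along its y; top 22 mm above this point. It passes through the outer lid's central hole; that lid's plate top lies 23 mm below this point. Lifting by the knob carries both lids.
- outer: Ivory outer lid, loose, 130 g: ring 160 mm in diameter, 42 mm central hole, plate 5 mm thick, 5 mm skirt below. Origin at the centre of the skirt's lower edge, z up; plate top 10 mm above it. Nested, it just rests on the inner lid's flange with 3 mm side play, origin 10 mm above the inner lid's; lifts straight off over the knob. Two upright orange lugs on it.
- lug_a (a point): Gripping point of one orange lug, 46 mm from the outer lid's axis along the lid's +x. Lug 26 mm long along the lid's x, 10 mm thick along its y; its top is 13 mm above this point, the plate's top 21 mm below it. Nested, the inner lid's knob top is 24 mm higher than this point.
- lug_b (a point): Gripping point of the other orange lug, 46 mm from the outer lid's axis along the lid's -x; same size as lug_a.
- organiser: Fixed grey plastic organiser, about 80 x 115 mm, with a slightly raised pale flap over its tray (up to 60 mm high) and a 36 mm high socket block, 44 mm square, centred 30 mm from the origin along its -y, in which the wand stands. Origin on the work surface, z up.
- saucer: Bystander: loose stoneware saucer, 110 mm in diameter, 16 mm high. Origin at the centre of its underside.
- brush: Bystander: loose orange silicone brush, about 147 mm long along its x, 42 mm wide, 32 mm high. Origin on its underside near the middle.
- comb: Bystander: loose double-sided steel comb lying flat, 140 mm long along its x, 42 mm wide, 5 mm thick. Origin on its underside at the centre.

How it is judged (in metres and radians):
On the way, in this order (a step that is already met when the one before it is completed fails the run):
1. the wand stands in the vial with its tip on the vial's floor (within 5 mm) (horizontal distance between wand_tip and vial_mouth below 0.008 m and z of wand_tip in the frame of box below 0.013 m and angle between wand_tip's own z axis and vertical below 0.15 rad), for 0.2 s.
2. both lids, still nested, are seated on the canister and the knob is let go (all of step 1 and horizontal distance between inner and box below 0.006 m and z of inner in the frame of box between 0.105 and 0.113 m and angle between inner's own z axis and vertical below 0.04 rad and z of outer in the frame of inner between 0.007 and 0.013 m and horizontal distance between outer and inner below 0.007 m and contact force between the fingers and inner below 0.1 N), for 0.2 s.
At the end, for the whole second after the job is handed in: Wand in the vial, tip within 5 mm of its floor; inner lid seated (6 mm off centre, 3 mm height, 0.04 rad tilt at most), still and untouched; outer lid held still by the fingers alone, under 0.25 rad tilt, its lower edge over 68 mm above the inner lid's underside (clear of the knob) (all of step 1 and horizontal distance between inner and box below 0.006 m and z of inner in the frame of box between 0.105 and 0.113 m and angle between inner's own z axis and vertical below 0.04 rad and z of outer in the frame of inner above 0.068 m and angle between outer's own z axis and vertical below 0.25 rad and contact force between the fingers and outer above 1 N and contact force between outer and inner below 0.05 N and contact force between outer and box below 0.05 N and contact force between the fingers and inner below 0.1 N and linear speed of outer below 0.03 m/s and linear speed of inner below 0.01 m/s); the arm keeps its last pose, push and grip.
It fails at once if the wand is dropped into the vial (falls faster than 0.35 m/s without being held) (horizontal distance between wand_tip and vial_mouth below 0.02 m and contact force between the fingers and wand below 0.01 N and linear speed of wand above 0.35 m/s).
It fails at once if the lids are dropped or slammed onto the canister (faster than 0.3 m/s within 15 mm of the seat) (horizontal distance between inner and box below 0.03 m and z of inner in the frame of box below 0.125 m and linear speed of inner above 0.3 m/s).
It fails at once if the outer lid is taken off the inner lid while the inner lid is not seated on the canister, or the inner lid comes unseated during the lift (z of outer in the frame of inner above 0.022 m and not (horizontal distance between inner and box below 0.006 m and z of inner in the frame of box between 0.105 and 0.113 m and angle between inner's own z axis and vertical below 0.04 rad)).
It fails at once if the saucer, brush or comb is disturbed (moved more than 15 mm) (distance of any of saucer, brush, comb from where it was at the start of the episode above 0.015 m).
It also fails if it takes over 67 s, if anything falls off the work surface, if the arm or the gripper's body presses on something with over 40 N, if the wrist force passes 120 N, or if a joint passes its speed limit or range.

## Working session

There is one attempt and no reset: what is moved stays moved. The work goes in short steps, Python scripts to look and compute and a tool call to move; the robot and the scene stay as the last step left them, time stands still between calls to the robot, and variables do not carry over. Pictures are saved under pics/ and viewed, at most 13 in all, crops included, and the job is handed in when it is done.

Besides the shell and the picture viewer there is one more tool, called after ">>>" as a command line: name --argument value ..., lists and objects as JSON in quotes. arm_command: Moves the arm, as the interface text tells. Its arguments: {"type":"object","properties":{"commands":{"type":"array","items":{"type":"array","items":{"type":"array","items":{"type":"number"}}}},"grip_force":{"type":"number"}},"required":["commands"]}

```bash
ls; mkdir -p pics
python3 - <<'E'
from rig import robot, imaging
import cv2,numpy as np
s=robot.read_state(); print(s)
for n in ["scene","top"]:
    im=imaging.camera(n); cv2.imwrite(f"pics/{n}0.png",im[:,:,::-1]); print(n,imaging.calibration(n))
E
```

```text
pics
{'clock': 0.0, 'joint_pos': array([ 7.52873759e+01,  1.49360086e+01, -7.98625888e+00,  6.71886120e+01,
       -9.21539722e-04,  9.00014471e+01]), 'dq': array([-0.08405189, -0.02706352,  0.08060085, -0.020136  ,  0.06830706,
        0.01282277]), 'effort': array([ 4.07613970e-04, -4.05680931e+01,  2.53919506e+01,  1.86367024e-02,
        1.33534481e-04,  7.59127801e-06]), 'tool_pos': array([0.13318074, 0.50718075, 0.25545901]), 'ee_rot': array([-1.79889121e+02,  9.24338507e-04,  1.65285931e+02]), 'force': array([-0.45273043, -0.67153938,  0.17748202]), 'wrist_torque': array([0.03568275, 0.0126031 , 0.00401212]), 'grasp_force': 0.0, 'grip_width': 0.997941423735891}
scene {'fx': 584.5440337462933, 'fy': 584.5440337462933, 'cx': 318.25174254088034, 'cy': 244.7701963959642, 'xyz': array([1.29673567, 0.23598044, 0.80647864]), 'rotation': array([-133.54013994,   -1.15465518,  109.59764608])}
top {'fx': 557.7394708475855, 'fy': 557.7394708475855, 'cx': 324.04254476996226, 'cy': 248.14525717958182, 'xyz': array([0.46799259, 0.00153901, 1.24271368]), 'rotation': array([-174.12543741,   -0.62810187,  -89.26281696])}
```

View pics/scene0.png

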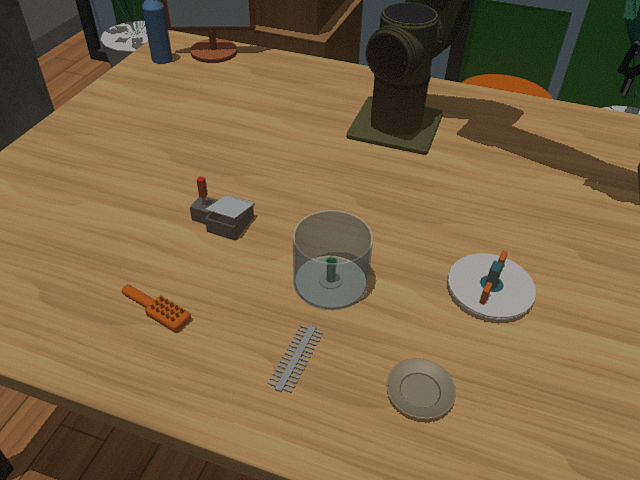

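View pics/top0.png

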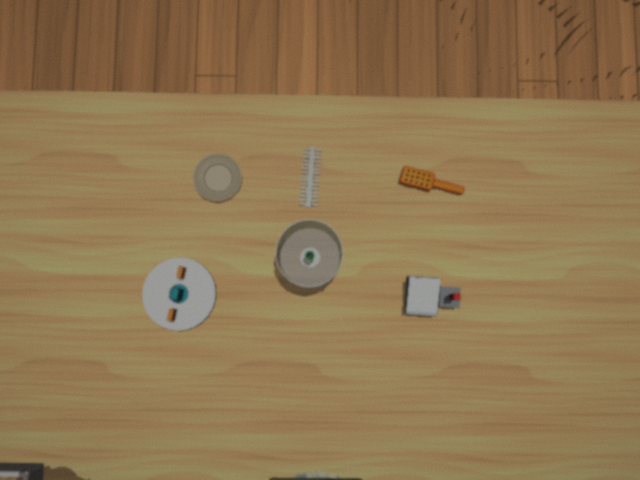

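The scene picture shows the wand's handle at (202,187), the canister at about (332,260), and the lids at (492,285). In the top picture they are at (456,296), (309,257) and (179,294). Next I'll enlarge these areas.

```bash
cat > h.py <<'E'
import numpy as np, cv2
from scipy.spatial.transform import Rotation as R
from rig import robot, imaging
def cam(n):
    c=imaging.calibration(n); return c, R.from_euler('xyz',c['rotation'],degrees=True).as_matrix()
def ray(n,p,c=None):
    c,M=c or cam(n); d=M@np.array([(p[0]-c['cx'])/c['fx'],(p[1]-c['cy'])/c['fy'],1]); return c['xyz'],d
def atz(n,p,z,c=None):
    o,d=ray(n,p,c); return o+d*(z-o[2])/d[2]
def proj(n,P,c=None):
    c,M=c or cam(n); q=M.T@(np.array(P)-c['xyz']); return np.array([c['fx']*q[0]/q[2]+c['cx'],c['fy']*q[1]/q[2]+c['cy']])
def tri(*obs):
    A=np.zeros((3,3));b=np.zeros(3)
    for n,p in obs:
        o,d=ray(n,p);d=d/np.linalg.norm(d);Q=np.eye(3)-np.outer(d,d);A+=Q;b+=Q@o
    return np.linalg.solve(A,b)
E
python3 - <<'E'
from h import *
t=cv2.imread('pics/top0.png'); s=cv2.imread('pics/scene0.png')
def crop(im,x,y,w,h,k):
    return cv2.resize(im[y:y+h,x:x+w],None,fx=k,fy=k,interpolation=cv2.INTER_CUBIC)
a=crop(t,135,250,90,90,3.0/1*400/270/1)  # 400
b=crop(t,265,210,90,90,400/90)
c=crop(t,395,265,75,60,400/75)[:200*2]
d=crop(s,440,240,105,84,400/105)
def fit(i):
    o=np.zeros((300,400,3),np.uint8); i=i[:300]; o[:i.shape[0],:i.shape[1]]=i; return o
a=crop(t,139,255,80,80,3.75);b=crop(t,270,217,80,80,3.75);c=crop(t,400,265,80,60,5);d=crop(s,440,245,100,75,4)
cv2.imwrite('pics/c1.png',np.vstack([np.hstack([fit(a),fit(b)]),np.hstack([fit(c),fit(d)])]))
print(tri(('top',(456,296)),('scene',(202,187))),tri(('top',(179,293)),('scene',(495,268))))
print(atz('top',(309,257),.005),atz('top',(179,294),.025))
E
```

```text
[ 0.49096754 -0.28553607  0.07519183] [0.49010779 0.30037333 0.05329165]
[0.57522603 0.02284894 0.005     ] [0.48900878 0.30330111 0.025     ]
```

View pics/c1.png

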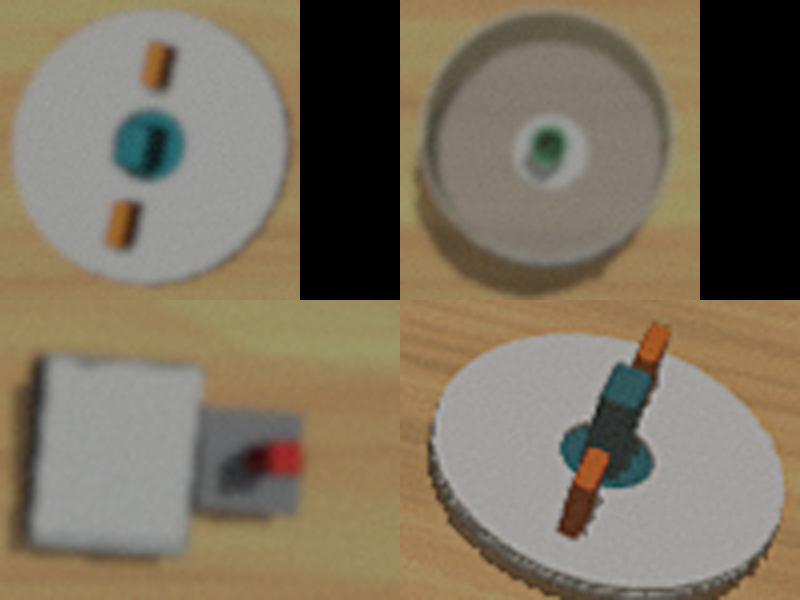

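In the enlarged crops, the wand's top is at (457.2,296.4) in top pixels. The rim centre is (308.9,253.5) and the vial mouth (309.5,255.4). The lid ring's centre is (179,294.2), the lug tops (180.3,272.3) and (171.3,314.5), and the knob top (173.4,294.5).

Run:
```python
from h import *
np.set_printoptions(precision=4,suppress=True)
print('wand',atz('top',(457.2,296.4),.1), 'scene',atz('scene',(201.5,178.5),.1))
print('sock corners',[atz('top',(400+x/5,265+y/5),.036)[:2] for x,y in [(200,110),(300,113),(300,215),(195,212)]])
print('rim',atz('top',(308.9,253.5),.118),'vial',atz('top',(309.5,255.4),.056),'scene rim',[atz('scene',p,.118) for p in [(293,240),(371.5,243),(332,213)]])
L=atz('top',(179,294.2),.02);a=atz('top',(180.3,272.3),.054);b=atz('top',(171.3,314.5),.054)
print('lid',L,'lugs',a,b,(a+b)/2,np.linalg.norm(a-b),np.degrees(np.arctan2(*(a-b)[[1,0]])),'knob',atz('top',(173.4,294.5),.065))
k=lambda x,y,z:atz('scene',(440+x/4,245+(y-300)/4),z)
print('scene lugs',k(653,342,.054),k(590,468,.054),'knob',k(629,385,.065))
c=imaging.calibration('wrist');print(c, robot.read_state()['tool_pos'])
```

```text
wand [ 0.4903 -0.2833  0.1   ] scene [ 0.4942 -0.28    0.1   ]
sock corners [array([ 0.5113, -0.2622]), array([ 0.5106, -0.3056]), array([ 0.4666, -0.305 ]), array([ 0.4673, -0.2596])]
rim [0.5725 0.0212 0.118 ] vial [0.5743 0.021  0.056 ] scene rim [array([ 0.6136, -0.0387,  0.118 ]), array([0.5727, 0.0902, 0.118 ]), array([0.5217, 0.0013, 0.118 ])]
lid [0.4887 0.3045 0.02  ] lugs [0.5345 0.2952 0.054 ] [0.4452 0.3106 0.054 ] [0.4899 0.3029 0.054 ] 0.09067803239941936 -9.809359462153004 knob [0.4871 0.3051 0.065 ]
scene lugs [0.3844 0.49   0.054 ] [0.4788 0.4637 0.054 ] knob [0.4311 0.476  0.065 ]
{'fx': 337.1178760984442, 'fy': 337.1178760984442, 'cx': 321.10048271296665, 'cy': 242.93891464788365, 'xyz': array([0.0642, 0.5263, 0.3748]), 'rotation': array([163.7247,   0.0819,  75.3113])} [0.1332 0.5072 0.2555]
```

>>> arm_command --commands '[[[0, 0, 0, 0.119, -1], [0, 0, 0, 0.119, -1], [0, 0, 0, 0.119, -1], [0, 0, 0, 0.119, -1], [0, 0, 0, 0.119, -1], [0, 0, 0, 0.119, -1], [0, 0, 0, 0.119, -1], [0, 0, 0, 0.119, -1], [0, 0, 0, 0.119, -1], [0, 0, 0, 0.119, -1], [0, 0, 0, 0.119, -1], [-20, 9, 0, 0, -1]]]' --grip_force 40

```text
clock: 1.1
tool_pos: [0.1418, 0.4903, 0.2557]
ee_rot: [-180.0, -0.1, 90.2]
force: [0.8, 0.8, -0.4]
grip_width: 1.002
grasp_force: 0.0
```

>>> arm_command --commands '[[[-37, 17, 0, 0, -1], [-37, 17, 0, 0, -1], [-37, 17, 0, 0, -1], [-37, 17, 0, 0, -1], [-37, 17, 0, 0, -1], [-37, 17, 0, 0, -1], [-37, 17, 0, 0, -1], [-37, 17, 0, 0, -1], [-37, 17, 0, 0, -1], [-37, 17, 0, 0, -1], [-37, 17, 0, 0, -1], [-37, 17, 0, 0, -1]]]'

```text
clock: 2.1
tool_pos: [0.3486, 0.0428, 0.2563]
ee_rot: [180.0, -0.0, 90.3]
force: [1.8, 0.4, 0.6]
grip_width: 1.0
grasp_force: 0.0
```

>>> arm_command --commands '[[[-37, 17, 0, 0, -1], [-37, 17, 0, 0, -1], [-37, 17, 0, 0, -1], [-37, 17, 0, 0, -1], [-37, 17, 0, 0, -1], [-37, 17, 0, 0, -1], [-37, 17, 0, 0, -1], [-37, 17, 0, 0, -1], [-29, 9, 0, 0, -1], [0, 0, 0, 0, -1], [0, 0, 0, 0, -1]]]'

```text
clock: 3.02
tool_pos: [0.4951, -0.2806, 0.2551]
ee_rot: [-179.9, -0.1, 90.1]
force: [-0.3, 0.6, 0.6]
grip_width: 0.999
grasp_force: 0.0
```

Run:
```python
from h import *
c=cam('wrist');s=robot.read_state();im=imaging.camera('wrist')
print(s['clock'],s['tool_pos'],s['ee_rot'],s['joint_pos'],c[0]['xyz'],c[0]['rotation'])
for P in [(.491,-.282,.1),(.491,-.282,.036)]: print(proj('wrist',P,c))
cv2.imwrite('pics/w1.png',im[:,:,::-1])
```

```text
3.0167 [ 0.49514398 -0.28063357  0.25511099] [-1.79909706e+02 -6.78327158e-02  9.01497728e+01] [-2.95506969e+01  1.93621764e+01 -1.66743569e+00  6.90824282e+01
  1.41838884e-02  6.02994630e+01] [ 0.49494105 -0.20874866  0.37447642] [1.63813955e+02 8.50455883e-02 1.71206342e-01]
[316.64642371 235.60616064]
[317.53152309 219.50213972]
```

View pics/w1.png

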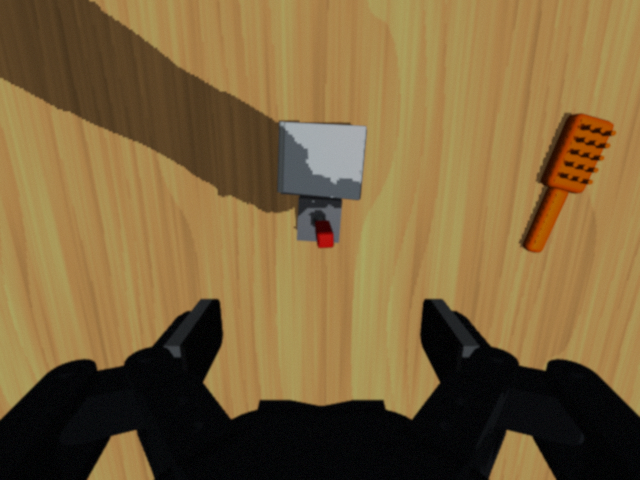

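The wand's top face is near (325,240). The organiser's edges are turned by about 3 to 4°. I'll crop in closer.

Run:
```python
from h import *
im=cv2.imread('pics/w1.png');cv2.imwrite('pics/w1c.png',cv2.resize(im[190:255,280:370],None,fx=8,fy=8,interpolation=cv2.INTER_CUBIC))
c=cam('wrist')
for p in [(325.5,240),(325,240),(325,239)]: print(atz('wrist',p,.1,c))
hs=cv2.cvtColor(im,cv2.COLOR_BGR2HSV);m=((hs[...,0]<6)|(hs[...,0]>174))&(hs[...,1]>150)
m[:, :280]=0;m[:,370:]=0
for lo in (0,):
    mm=m&(hs[...,2]>150);y,x=np.nonzero(mm);print(x.mean(),y.mean(),x.min(),x.max(),y.min(),y.max(),atz('wrist',(x.mean(),y.mean()),.1,c))
    print(cv2.minAreaRect(np.c_[x,y].astype(np.float32)))
```

```text
[ 0.49794133 -0.28452083  0.1       ]
[ 0.4975181  -0.28452291  0.1       ]
[ 0.49751139 -0.28364458  0.1       ]
325.725 240.725 319 332 235 247 [ 0.49813704 -0.28515762  0.1       ]
((325.5, 241.0), (12.0, 13.0), 90.0)
```

View pics/w1c.png

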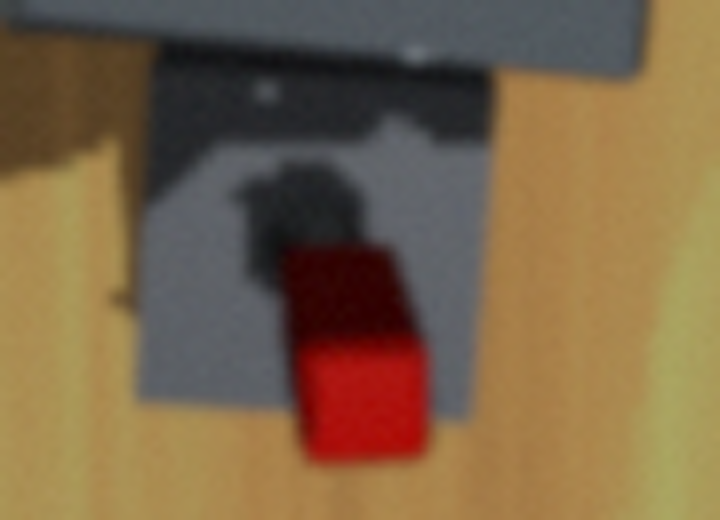

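The wrist view gives the wand at about (0.497, −0.2845), with its faces nearly aligned to the axes. I'll descend and grip the upper handle.

>>> arm_command --commands '[[[-4, 2, 25, 0, -1], [0, 0, 30, 0, -1], [0, 0, 30, 0, -1], [0, 0, 30, 0, -1], [0, 0, 26, 0, -1], [0, 0, 20, 0, -1], [0, 0, 0, 0, -1], [0, 0, 0, 0, -1]]]'

```text
clock: 3.73
tool_pos: [0.4959, -0.2814, 0.0948]
ee_rot: [-179.8, -0.1, 90.4]
force: [0.0, 0.1, 0.6]
grip_width: 1.001
grasp_force: 0.0
```

>>> arm_command --commands '[[[0, 0, 0, 0, 0.3], [0, 0, 0, 0, 0.6], [0, 0, 0, 0, 0.8], [0, 0, 0, 0, 1], [0, 0, 0, 0, 1], [0, 0, 0, 0, 1], [0, 0, 0, 0, 1], [0, 0, 0, 0, 1], [0, 0, 0, 0, 1], [0, 0, 0, 0, 1]]]' --grip_force 40

```text
clock: 4.57
tool_pos: [0.4956, -0.2834, 0.0956]
ee_rot: [-179.8, 0.0, 90.3]
force: [-4.2, -0.6, 4.5]
grip_width: 0.157
grasp_force: 39.7
```

>>> arm_command --commands '[[[0, 0, -8, 0, 1], [0, 0, -15, 0, 1], [0, 0, -25, 0, 1], [0, 0, -30, 0, 1], [0, 0, -30, 0, 1], [0, 0, -30, 0, 1], [0, 0, -12, 0, 1], [18, 4, 0, 0, 1], [28, 7, 0, 0, 1], [30, 8, 0, 0, 1], [30, 8, 0, 0, 1], [30, 8, 0, 0, 1]]]'

```text
clock: 5.57
tool_pos: [0.5321, -0.1461, 0.2459]
ee_rot: [179.9, -0.0, 90.2]
force: [0.9, 0.5, -1.1]
grip_width: 0.155
grasp_force: 39.0
```

>>> arm_command --commands '[[[30, 8, 0, 0, 1], [30, 8, 0, 0, 1], [30, 8, 0, 0, 1], [30, 8, 0, 0, 1], [28, 7, 0, 0, 1], [18, 4, 0, 0, 1], [0, 0, 0, 0, 1], [0, 0, 0, 0, 1], [0, 0, 0, 0, 1]]]'

```text
clock: 6.32
tool_pos: [0.5737, 0.0186, 0.2455]
ee_rot: [180.0, 0.0, 90.3]
force: [0.1, -0.4, -0.6]
grip_width: 0.154
grasp_force: 39.0
```

Run:
```python
from h import *
c=cam('wrist');s=robot.read_state();w=imaging.camera('wrist');t=imaging.camera('top');sc=imaging.camera('scene')
print(s['clock'],s['tool_pos'],s['ee_rot'],s['force'],s['grip_width'])
print(c)
def rs(i,k):return cv2.resize(i,None,fx=k,fy=k,interpolation=cv2.INTER_CUBIC)
o=np.zeros((600,800,3),np.uint8)
a=rs(w[150:350,240:400],2.5);o[:500,:400]=a
b=rs(sc[110:310,262:402],3);o[:600,400:800]=b[:,:400]
for n in 'wt': pass
for n,i in (('w2',w),('t2',t),('s2',sc)): cv2.imwrite(f'pics/{n}.png',i[...,::-1])
cv2.imwrite('pics/m2.png',o[...,::-1])
```

```text
6.3167 [0.57373895 0.01860797 0.24550762] [1.79993754e+02 2.14329829e-02 9.02836816e+01] [ 0.14832353 -0.40444437 -0.60294163] 0.15372029820840624
({'fx': 337.1178760984442, 'fy': 337.1178760984442, 'cx': 321.10048271296665, 'cy': 242.93891464788365, 'xyz': array([0.57316327, 0.09068247, 0.3647384 ]), 'rotation': array([ 1.63722459e+02, -8.73234191e-03,  3.09255497e-01])}, array([[ 9.99985422e-01,  5.13842497e-03,  1.65916465e-03],
       [ 5.39750038e-03, -9.59901481e-01, -2.80285592e-01],
       [ 1.52408117e-04,  2.80290461e-01, -9.59915222e-01]]))
```

View pics/m2.png

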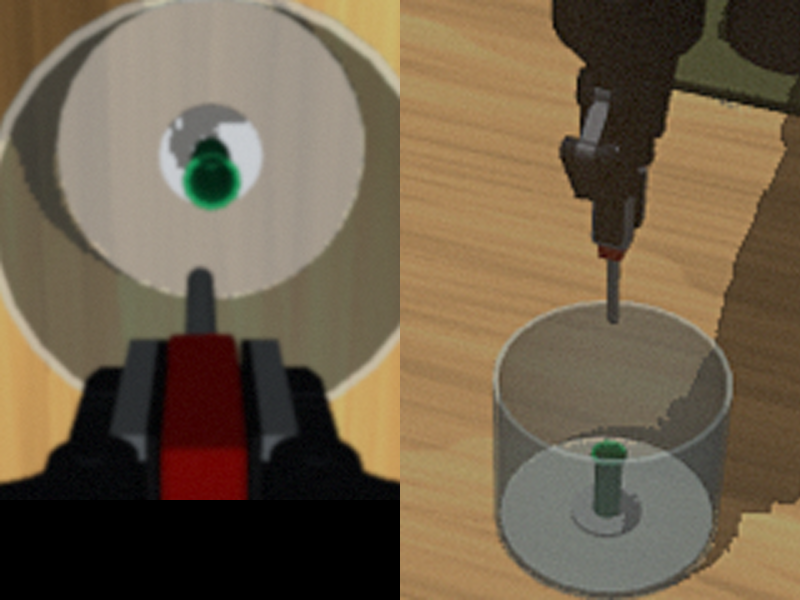

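In the wrist view the tip is at (320,257) and the vial mouth at (324.4,222). In the scene view the tip is at (333,216.7) and the mouth at (331.7,260).

Run:
```python
from h import *
np.set_printoptions(precision=4,suppress=True)
c=cam('wrist')
print('tip w',atz('wrist',(320,257.0),.157,c),'s',atz('scene',(333,216.5),.157))
print('vial w',atz('wrist',(324.4,222),.056,c),'s',atz('scene',(331.7,260.5),.056))
# rim in wrist image: sample left/right edges; tri tip
w=(c[0]['xyz'],)
o,d=ray('wrist',(320,257),c);o2,d2=ray('scene',(333,216.5))
M=np.c_[d,-d2];x=np.linalg.lstsq(M,o2-o,rcond=None)[0];print(o+d*x[0],o2+d2*x[1])
o,d=ray('wrist',(324.4,222),c);o2,d2=ray('scene',(331.7,260.5))
M=np.c_[d,-d2];x=np.linalg.lstsq(M,o2-o,rcond=None)[0];print(o+d*x[0],o2+d2*x[1])
```

```text
tip w [0.5727 0.0198 0.157 ] s [0.5737 0.0191 0.157 ]
vial w [0.5766 0.0203 0.056 ] s [0.5779 0.022  0.056 ]
[0.5727 0.0195 0.1559] [0.5727 0.0188 0.1562]
[0.5766 0.0201 0.0549] [0.5765 0.0216 0.0545]
```

>>> arm_command --commands '[[[1.5, 4, 10, 0, 1], [0, 0, 20, 0, 1], [0, 0, 20, 0, 1], [0, 0, 16, 0, 1], [0, 0, 10, 0, 1], [0, 0, 6, 0, 1], [0, 0, 0, 0, 1], [0, 0, 0, 0, 1], [0, 0, 0, 0, 1]]]'

```text
clock: 7.22
tool_pos: [0.5786, 0.0204, 0.1642]
ee_rot: [179.9, -0.0, 90.3]
force: [0.1, 0.1, -0.7]
grip_width: 0.155
grasp_force: 39.0
```

Run:
```python
from h import *
c=cam('wrist');s=robot.read_state();w=imaging.camera('wrist');sc=imaging.camera('scene')
print(s['clock'],s['tool_pos'],s['ee_rot'],s['force'],s['grip_width'])
def rs(i,k):return cv2.resize(i,None,fx=k,fy=k,interpolation=cv2.INTER_CUBIC)
o=np.zeros((600,800,3),np.uint8)
o[:400,:400]=rs(w[190:290,270:370],4);o[:600,400:800]=rs(sc[190:310,292:372],5)
cv2.imwrite('pics/m3.png',o[...,::-1])
for z in (.069,.056):print(proj('wrist',(.577,.021,z),c),proj('scene',(.577,.021,z)))
```

```text
7.2167 [0.57860755 0.02042257 0.16424473] [ 1.79891709e+02 -3.55049267e-03  9.02753601e+01] [ 0.12009729  0.07834835 -0.6700474 ] 0.1548972950194236
[318.64274631 255.68318485] [331.59145577 254.9373372 ]
[318.73466559 249.87255098] [331.33460614 260.04138452]
```

View pics/m3.png

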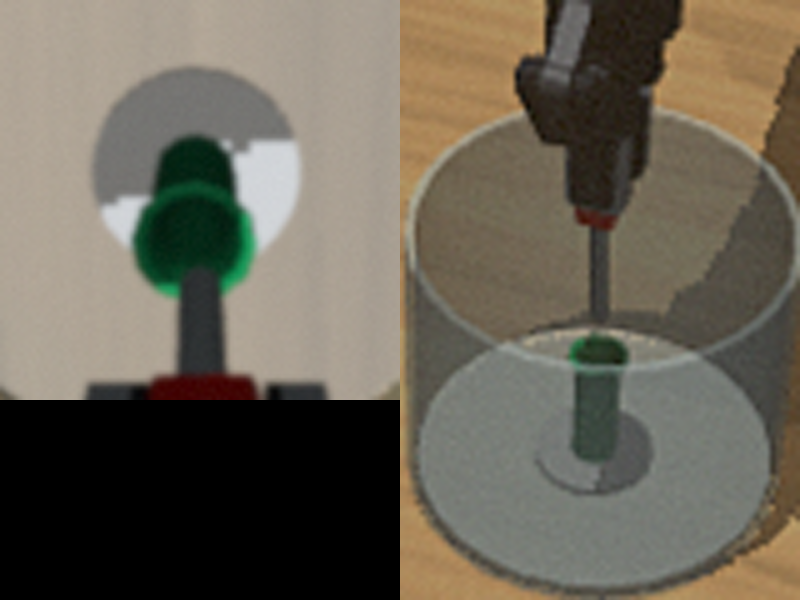

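The tip (wrist 320.7,257.5) is about 1.4 mm too far along +x of the mouth (318.75,250), and y is fine. I'll correct that and insert slowly.

>>> arm_command --commands '[[[0, -1.4, 0, 0, 1], [0, 0, 6, 0, 1], [0, 0, 8, 0, 1], [0, 0, 8, 0, 1], [0, 0, 8, 0, 1], [0, 0, 0, 0, 1]]]'

```text
clock: 7.82
tool_pos: [0.5756, 0.0204, 0.1309]
ee_rot: [-179.9, 0.0, 90.3]
force: [0.8, -0.8, -1.1]
grip_width: 0.157
grasp_force: 39.2
```

>>> arm_command --commands '[[[0, 0, 7, 0, 1], [0, 0, 7, 0, 1], [0, 0, 7, 0, 1], [0, 0, 5, 0, 1], [0, 0, 3, 0, 1], [0, 0, 0, 0, 1], [0, 0, 0, 0, 1]]]'

```text
clock: 8.4
tool_pos: [0.5762, 0.0205, 0.1041]
ee_rot: [-180.0, 0.0, 90.3]
force: [1.0, 0.8, -0.1]
grip_width: 0.158
grasp_force: 39.3
```

>>> arm_command --commands '[[[0, 0, 2, 0, 1], [0, 0, 2, 0, 1], [0, 0, 1, 0, 1], [0, 0, 0, 0, 1], [0, 0, 0, 0, 1]]]'

```text
clock: 8.82
tool_pos: [0.5763, 0.0205, 0.0993]
ee_rot: [-180.0, 0.0, 90.3]
force: [1.1, 0.5, -0.5]
grip_width: 0.153
grasp_force: 39.3
```

>>> arm_command --commands '[[[0, 0, 1, 0, 1], [0, 0, 1, 0, 1], [0, 0, 1, 0, 1], [0, 0, 0, 0, 1]]]'

```text
clock: 9.15
tool_pos: [0.5768, 0.0205, 0.0975]
ee_rot: [179.9, 0.0, 90.3]
force: [-2.0, 0.5, 6.5]
grip_width: 0.155
grasp_force: 40.6
```

The floor is reached, with 6.5 N upward. I'll release, raise the tool, and turn it for the lids during the raise.

>>> arm_command --commands '[[[0, 0, 0, 0, 0], [0, 0, 0, 0, 0], [0, 0, 0, 0, 0], [0, 0, 0, 0, 0], [0, 0, 0, 0, 0], [0, 0, -6, 0, 0], [0, 0, -15, 0, 0], [0, 0, -25, 0, 0], [0, 0, -30, 0, 0], [0, 0, -30, 0, 0], [0, 0, -30, 0, -1], [0, 0, -20, 0, -1]]]'

```text
clock: 10.15
tool_pos: [0.5772, 0.0205, 0.2559]
ee_rot: [179.8, -0.0, 90.3]
force: [0.3, -0.7, -0.3]
grip_width: 0.766
grasp_force: 0.0
```

>>> arm_command --commands '[[[0, 0, 0, -0.116, -1], [0, 0, 0, -0.116, -1], [0, 0, 0, -0.116, -1], [0, 0, 0, -0.116, -1], [0, 0, 0, -0.116, -1], [0, 0, 0, -0.116, -1], [0, 0, 0, -0.116, -1], [0, 0, 0, -0.116, -1], [0, 0, 0, -0.116, -1], [0, 0, 0, -0.116, -1], [0, 0, 0, -0.116, -1], [0, 0, 0, -0.116, -1]]]'

```text
clock: 11.15
tool_pos: [0.5763, 0.0205, 0.2527]
ee_rot: [180.0, 0.0, 170.4]
force: [-0.3, 0.7, -0.6]
grip_width: 1.0
grasp_force: 0.0
```

Run:
```python
from h import *
s=robot.read_state();print(s['clock'],s['tool_pos'],s['ee_rot'],s['force'],s['joint_pos'])
M=R.from_euler('xyz',s['ee_rot'],degrees=True).as_matrix()
print(1000*M.T@(np.array([.489,.304,s['tool_pos'][2]])-s['tool_pos']))
```

```text
11.15 [0.57630389 0.02047879 0.25266202] [1.79998920e+02 5.23494081e-03 1.70371841e+02] [-0.26945958  0.6720819  -0.60064415] [ 2.03513310e+00  2.00794159e+01 -9.58037647e-01  6.89572012e+01
 -6.70801780e-07  1.16632924e+01]
[ 1.33493984e+02  2.64925650e+02 -7.20356868e-03]
```

>>> arm_command --commands '[[[6, 12, 0, 0, -1], [14, 28, 0, 0, -1], [16, 32, 0, 0, -1], [16, 32, 0, 0, -1], [16, 32, 0, 0, -1], [16, 32, 0, 0, -1], [16, 32, 0, 0, -1], [16, 32, 0, 0, -1], [12, 23, 0, 0, -1], [5, 10, 0, 0, -1], [0, 0, 0, 0, -1], [0, 0, 0, 0, -1]]]'

```text
clock: 12.15
tool_pos: [0.4908, 0.3046, 0.2523]
ee_rot: [-180.0, 0.0, 170.0]
force: [0.2, -0.3, 1.0]
grip_width: 1.0
grasp_force: 0.0
```

Run:
```python
from h import *
c=cam('wrist');s=robot.read_state();w=imaging.camera('wrist');sc=imaging.camera('scene')
np.save('pics/cw.npy',np.r_[c[0]['xyz'],c[0]['rotation']])
print(s['clock'],s['tool_pos'],s['ee_rot'])
def rs(i,k):return cv2.resize(i,None,fx=k,fy=k,interpolation=cv2.INTER_CUBIC)
o=np.zeros((600,800,3),np.uint8)
a=rs(w[110:340,200:430],500/230);o[:500,:500]=a;o[:600,500:800]=rs(sc[190:310,302:362],5)
cv2.imwrite('pics/m4.png',o[...,::-1]);cv2.imwrite('pics/w4.png',w[...,::-1])
for z in (.065,.02):print(proj('wrist',(.489,.304,z),c))
```

```text
12.15 [0.49083027 0.30455445 0.25234125] [-1.79950555e+02  1.10957029e-02  1.70046193e+02]
[319.36907579 222.59090099]
[319.60129168 213.13701303]
```

View pics/m4.png

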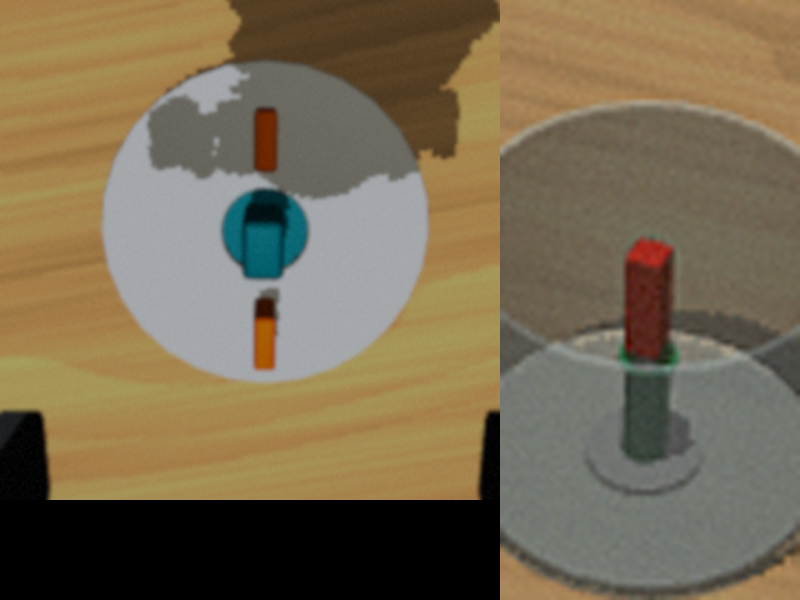

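The wand stands in the vial down to its handle. The lid axes line up with the tool: lugs at crop (266,140) and (265,344), knob top at wrist pixel (321.4,225), ring centre at (322,211.9).

Run:
```python
from h import *
np.set_printoptions(precision=4,suppress=True)
c=cam('wrist');s=robot.read_state();M=R.from_euler('xyz',s['ee_rot'],degrees=True).as_matrix()
k=.46;q=lambda x,y:(200+k*x,110+k*y)
for n,p,z in [('knob',(264,250),.065),('ring',(265.5,221),.018),('luga',(266,140),.054),('lugb',(265,344),.054),('lugmid',(265.5,242),.054)]:
    P=atz('wrist',q(*p),z,c);print(n,P,1000*M.T@(P-s['tool_pos']))
```

```text
knob [0.4922 0.3043 0.065 ] [ -0.5651   1.2745 187.3358]
ring [0.4888 0.3056 0.018 ] [  2.9433   2.0701 234.3349]
luga [0.4475 0.3131 0.054 ] [ 44.9443   2.1085 198.3322]
lugb [0.5386 0.2965 0.054 ] [-47.6683   1.7857 198.3383]
lugmid [0.4912 0.3051 0.054 ] [  0.486    1.9535 198.3351]
```

>>> arm_command --commands '[[[0, 1.6, 20, 0, -1], [0, 0, 35, 0, -1], [0, 0, 40, 0, -1], [0, 0, 40, 0, -1], [0, 0, 30, 0, -1], [0, 0, 20, 0, -1], [0, 0, 13, 0, -1], [0, 0, 0, 0, -1], [0, 0, 0, 0, -1]]]'

```text
clock: 13.0
tool_pos: [0.4915, 0.3044, 0.0539]
ee_rot: [-179.9, -0.1, 169.9]
force: [-0.1, 0.0, 0.8]
grip_width: 0.999
grasp_force: 0.0
```

>>> arm_command --commands '[[[0, 0, 0, 0, 0], [0, 0, 0, 0, 0.4], [0, 0, 0, 0, 0.5], [0, 0, 0, 0, 1], [0, 0, 0, 0, 1], [0, 0, 0, 0, 1], [0, 0, 0, 0, 1], [0, 0, 0, 0, 1], [0, 0, 0, 0, 1]]]' --grip_force 80

```text
clock: 13.75
tool_pos: [0.4919, 0.306, 0.0551]
ee_rot: [180.0, 0.1, 170.0]
force: [0.2, -1.6, 6.0]
grip_width: 0.2
grasp_force: 79.4
```

>>> arm_command --commands '[[[0, 0, -4, 0, 1], [0, 0, -10, 0, 1], [0, 0, -18, 0, 1], [0, 0, -25, 0, 1], [0, 0, -30, 0, 1], [0, 0, -30, 0, 1], [0, 0, -30, 0, 1], [0, 0, -25, 0, 1], [0, 0, -18, 0, 1], [0, 0, -8, 0, 1], [-5, -10, 0, 0, 1], [-9, -18, 0, 0, 1]]]'

```text
clock: 14.75
tool_pos: [0.5, 0.2768, 0.2517]
ee_rot: [180.0, -0.0, 170.2]
force: [0.3, -0.1, -3.7]
grip_width: 0.198
grasp_force: 78.4
```

>>> arm_command --commands '[[[-13, -26, 0, 0, 1], [-14, -28, 0, 0, 1], [-14, -28, 0, 0, 1], [-14, -28, 0, 0, 1], [-14, -28, 0, 0, 1], [-14, -28, 0, 0, 1], [-14, -27, 0, 0, 1], [-11, -22, 0, 0, 1], [-8, -15, 0, 0, 1], [-4, -7, 0, 0, 1], [0, 0, 0, 0, 1], [0, 0, 0, 0, 1]]]'

```text
clock: 15.75
tool_pos: [0.5768, 0.0219, 0.2511]
ee_rot: [180.0, -0.2, 170.0]
force: [-0.3, 0.5, -4.1]
grip_width: 0.203
grasp_force: 78.5
```

Run:
```python
from h import *
np.set_printoptions(precision=4,suppress=True)
s=robot.read_state();w=imaging.camera('wrist');sc=imaging.camera('scene')
print(s['clock'],s['tool_pos'],s['ee_rot'],s['force'],s['grip_width'])
M=R.from_euler('xyz',s['ee_rot'],degrees=True).as_matrix()
print(1000*M.T@(np.array([.577,.0205,s['tool_pos'][2]])-s['tool_pos']))
def rs(i,k):return cv2.resize(i,None,fx=k,fy=k,interpolation=cv2.INTER_CUBIC)
o=np.zeros((600,800,3),np.uint8)
o[:300,:400]=rs(w,.625);o[:540,400:800]=rs(sc[140:320,270:404],3)[:, :400]
cv2.imwrite('pics/m5.png',o[...,::-1])
```

```text
15.75 [0.5768 0.0219 0.2511] [179.9826  -0.1579 170.0048] [-0.3421  0.4982 -4.0778] 0.20256145357498515
[-0.4738 -1.3533 -0.0017]
```

View pics/m5.png

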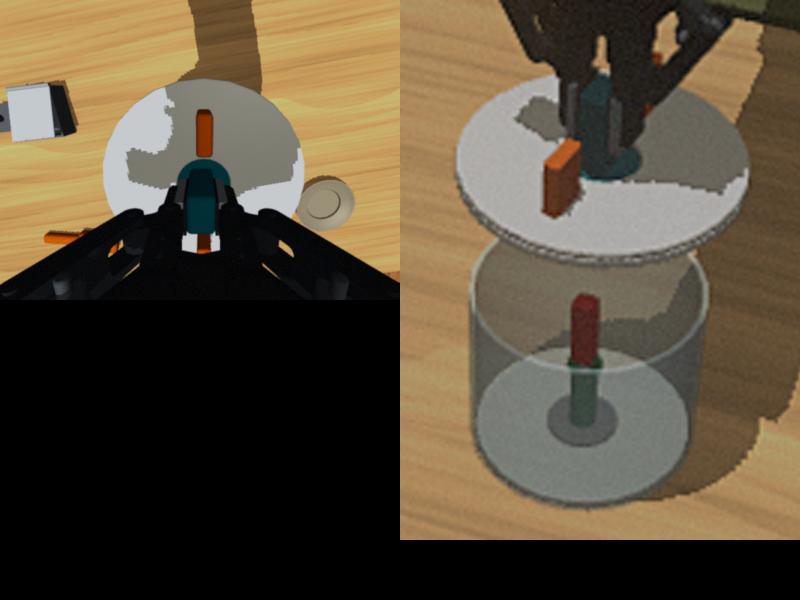

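Both lids hang level (lid edges at scene-crop columns 457 to 749, rim 470 to 708). I'll check these extents against projected circles.

Run:
```python
from h import *
t=np.linspace(0,6.283,200)
def ext(x,y,z,r):
    p=np.array([proj('scene',(x+r*np.cos(a),y+r*np.sin(a),z)) for a in t]);return (p[:,0].min()-270)*3+400,(p[:,0].max()-270)*3+400,(p[:,1].min()-140)*3,(p[:,1].max()-140)*3
print('rim',ext(.577,.0205,.118,.070)); zu=.2511-.055
print('lid top',ext(.577,.0219,zu+.02,.080),'skirt',ext(.577,.0219,zu+.01,.080))
```

```text
rim (np.float64(466.3597405828951), np.float64(707.5781568042669), np.float64(206.78776850688996), np.float64(370.28240592936373))
lid top (np.float64(448.32516849280034), np.float64(743.8790941352877), np.float64(65.33362403421995), np.float64(249.54541714572457)) skirt (np.float64(448.6506296830711), np.float64(742.0711084122373), np.float64(79.53674454186535), np.float64(264.1675219878345))
```

The remaining offset is about 1 to 2 mm, within the 3 mm play. I'll apply the −1.4 mm correction and lower.

>>> arm_command --commands '[[[-0.5, -1.4, 8, 0, 1], [0, 0, 14, 0, 1], [0, 0, 14, 0, 1], [0, 0, 12, 0, 1], [0, 0, 8, 0, 1], [0, 0, 4, 0, 1], [0, 0, 2, 0, 1], [0, 0, 0, 0, 1], [0, 0, 0, 0, 1]]]'

```text
clock: 16.6
tool_pos: [0.5783, 0.0206, 0.1909]
ee_rot: [180.0, 0.1, 170.1]
force: [-0.0, -0.3, -2.7]
grip_width: 0.197
grasp_force: 78.4
```

>>> arm_command --commands '[[[0, 0, 2, 0, 1], [0, 0, 3, 0, 1], [0, 0, 3, 0, 1], [0, 0, 3, 0, 1], [0, 0, 3, 0, 1], [0, 0, 2, 0, 1], [0, 0, 2, 0, 1], [0, 0, 0, 0, 1], [0, 0, 0, 0, 1]]]'

```text
clock: 17.35
tool_pos: [0.5778, 0.0204, 0.1721]
ee_rot: [-180.0, -0.0, 170.0]
force: [-0.4, 0.1, -3.7]
grip_width: 0.198
grasp_force: 78.4
```

>>> arm_command --commands '[[[0, 0, 1.5, 0, 1], [0, 0, 1.5, 0, 1], [0, 0, 1, 0, 1], [0, 0, 1, 0, 1], [0, 0, 0, 0, 1], [0, 0, 0, 0, 1]]]'

```text
clock: 17.85
tool_pos: [0.5778, 0.0204, 0.1672]
ee_rot: [-180.0, -0.0, 170.0]
force: [0.0, 0.8, -3.9]
grip_width: 0.201
grasp_force: 78.4
```

>>> arm_command --commands '[[[0, 0, 1, 0, 1], [0, 0, 1, 0, 1], [0, 0, 0.5, 0, 1], [0, 0, 0, 0, 1], [0, 0, 0, 0, 1]]]'

```text
clock: 18.27
tool_pos: [0.5779, 0.0204, 0.1651]
ee_rot: [180.0, 0.0, 170.0]
force: [-0.7, 0.7, -1.4]
grip_width: 0.202
grasp_force: 79.0
```

>>> arm_command --commands '[[[0, 0, 0.5, 0, 1], [0, 0, 0.5, 0, 1], [0, 0, 0, 0, 1], [0, 0, 0, 0, 1]]]'

```text
clock: 18.6
tool_pos: [0.578, 0.0204, 0.1651]
ee_rot: [180.0, 0.1, 170.0]
force: [-2.5, 0.1, 5.6]
grip_width: 0.194
grasp_force: 80.0
```

>>> arm_command --commands '[[[0, 0, 0, 0, 0.4], [0, 0, 0, 0, 0.1], [0, 0, 0, 0, -0.2], [0, 0, 0, 0, -0.2], [0, 0, 0, 0, -0.2], [0, 0, 0, 0, -0.2], [0, 0, 0, 0, -0.2]]]'

```text
clock: 19.18
tool_pos: [0.5779, 0.0204, 0.1637]
ee_rot: [-180.0, -0.0, 170.0]
force: [0.0, -0.5, 0.3]
grip_width: 0.602
grasp_force: 0.0
```

Force is back to zero and the knob is released. I'll rise and locate the lugs by colour.

>>> arm_command --commands '[[[0, 0, -5, 0, -0.2], [0, 0, -15, 0, -0.2], [0, 0, -25, 0, -0.2], [0, 0, -25, 0, -1], [0, 0, -25, 0, -1], [0, 0, -25, 0, -1], [0, 0, -20, 0, -1], [0, 0, -10, 0, -1], [0, 0, 0, 0, -1], [0, 0, 0, 0, -1]]]'

```text
clock: 20.02
tool_pos: [0.5782, 0.0204, 0.3144]
ee_rot: [180.0, 0.1, 170.0]
force: [-0.1, -0.4, -0.3]
grip_width: 1.006
grasp_force: 0.0
```

Run:
```python
from h import *
np.set_printoptions(precision=4,suppress=True)
c=cam('wrist');s=robot.read_state();w=imaging.camera('wrist');sc=imaging.camera('scene')
print(s['clock'],s['tool_pos'],s['ee_rot'],s['force'])
M=R.from_euler('xyz',s['ee_rot'],degrees=True).as_matrix()
x0=int(s['tool_pos'][0]*0)
print('exp',[proj('wrist',s['tool_pos']+M@np.array([d,0,0])-[0,0,s['tool_pos'][2]-.164],c) for d in (46,-46)] if 0 else [proj('wrist',np.r_[(s['tool_pos']+M@np.array([d,0,0]))[:2],.164],c) for d in (.046,-.046)])
hs=cv2.cvtColor(w,cv2.COLOR_RGB2HSV);m=((hs[...,0]>4)&(hs[...,0]<14)&(hs[...,1]>220)).astype(np.uint8)
n,l,st,ce=cv2.connectedComponentsWithStats(m)
for i in range(1,n):
    if st[i,4]>40: print(st[i],ce[i],1000*M.T@(atz('wrist',ce[i],.164,c)-s['tool_pos']))
def rs(i,k):return cv2.resize(i,None,fx=k,fy=k,interpolation=cv2.INTER_CUBIC)
o=np.zeros((600,800,3),np.uint8)
o[:480,:480]=rs(w[80:400,160:480],1.5);o[:540,480:800]=rs(sc[180:315,290:370],4)
cv2.imwrite('pics/m6.png',o[...,::-1]);cv2.imwrite('pics/w6.png',w[...,::-1])
```

```text
20.0167 [0.5782 0.0204 0.3144] [179.9792   0.0909 170.0385] [-0.0793 -0.4112 -0.2689]
exp [array([319.9093, 177.9435]), array([319.9624, 285.6905])]
[319 161  10  32 316] [323.5285 176.5949] [ 47.2876   2.7973 150.3338]
[319 261  10  18 105] [323.7524 267.8381] [-29.2972   3.1814 150.4554]
[103 341  54  16 411] [125.0438 347.4647] [-107.0862 -178.7219  150.5127]
```

View pics/m6.png

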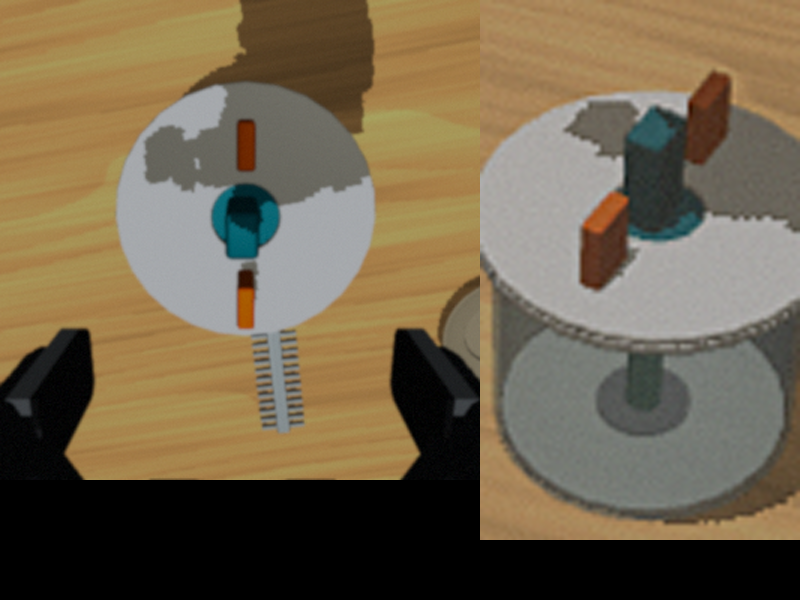

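The lids sit flush on the rim. The near lug is at tool (+47, +2.8) mm. The knob shows a camera bias of about +1.5 mm in y, so the true lug y is about +1.2 mm. I'll descend on the near lug.

>>> arm_command --commands '[[[15, 0.4, 0, 0, -1], [20, 0.4, 10, 0, -1], [11, 0.4, 25, 0, -1], [0, 0, 35, 0, -1], [0, 0, 35, 0, -1], [0, 0, 25, 0, -1], [0, 0, 15, 0, -1], [0, 0, 9, 0, -1], [0, 0, 0, 0, -1], [0, 0, 0, 0, -1]]]'

```text
clock: 20.95
tool_pos: [0.5324, 0.0295, 0.1594]
ee_rot: [-180.0, -0.1, 170.0]
force: [0.4, -0.2, 0.4]
grip_width: 1.003
grasp_force: 0.0
```

>>> arm_command --commands '[[[0, 0, 0, 0, 0], [0, 0, 0, 0, 0.4], [0, 0, 0, 0, 0.6], [0, 0, 0, 0, 0.7], [0, 0, 0, 0, 0.75], [0, 0, 0, 0, 1], [0, 0, 0, 0, 1], [0, 0, 0, 0, 1], [0, 0, 0, 0, 1], [0, 0, 0, 0, 1], [0, 0, 0, 0, 1]]]' --grip_force 100

```text
clock: 21.87
tool_pos: [0.5331, 0.0296, 0.1604]
ee_rot: [180.0, 0.1, 170.0]
force: [-1.3, -0.2, 5.0]
grip_width: 0.101
grasp_force: 98.2
```

>>> arm_command --commands '[[[0, 0, -1, 0, 1], [0, 0, -1.5, 0, 1], [0, 0, -2, 0, 1], [0, 0, -2, 0, 1], [0, 0, -2, 0, 1], [0, 0, 0, 0, 1]]]'

```text
clock: 22.37
tool_pos: [0.533, 0.0296, 0.1686]
ee_rot: [180.0, 0.0, 170.0]
force: [-0.3, -0.4, -0.6]
grip_width: 0.095
grasp_force: 97.6
```

Run:
```python
from h import *
s=robot.read_state();print(s['clock'],s['tool_pos'],s['force'],s['wrist_torque'])
im=imaging.camera('scene');cv2.imwrite('pics/s7.png',im[...,::-1])
```

```text
22.3667 [0.53300437 0.02955996 0.16860665] [-0.26906422 -0.36949621 -0.59977148] [-0.02645702  0.0369615  -0.01745957]
```

>>> arm_command --commands '[[[0, 0, -3, 0, 1], [0, 0, -4, 0, 1], [0, 0, -5, 0, 1], [0, 0, -6, 0, 1], [0, 0, -6, 0, 1], [0, 0, -6, 0, 1], [0, 0, -6, 0, 1], [0, 0, -6, 0, 1], [0, 0, -6, 0, 1], [0, 0, -6, 0, 1], [0, 0, -6, 0, 1], [0, 0, -6, 0, 1]]]'

```text
clock: 23.42
tool_pos: [0.5328, 0.0296, 0.2349]
ee_rot: [-180.0, 0.0, 170.0]
force: [-0.2, -0.9, -2.3]
grip_width: 0.098
grasp_force: 97.6
```

>>> arm_command --commands '[[[0, 0, -7, 0, 1], [0, 0, -7, 0, 1], [0, 0, -6, 0, 1], [0, 0, -5, 0, 1], [0, 0, -3, 0, 1], [0, 0, -1, 0, 1], [0, 0, 0, 0, 1], [0, 0, 0, 0, 1], [0, 0, 0, 0, 1], [0, 0, 0, 0, 1]]]'

```text
clock: 24.25
tool_pos: [0.5325, 0.0295, 0.2629]
ee_rot: [-180.0, -0.0, 170.0]
force: [0.3, -0.3, -0.8]
grip_width: 0.097
grasp_force: 97.6
```

Run:
```python
from h import *
s=robot.read_state();print(s['clock'],s['tool_pos'],s['force'],s['wrist_torque'],s['grip_width'],s['grasp_force'])
im=imaging.camera('scene');w=imaging.camera('wrist')
def rs(i,k):return cv2.resize(i,None,fx=k,fy=k,interpolation=cv2.INTER_CUBIC)
o=np.zeros((600,800,3),np.uint8);o[:,:450]=rs(im[120:320,260:410],3);o[:262,450:800]=rs(w,350/640)[:262]
cv2.imwrite('pics/m8.png',o[...,::-1])
```

```text
24.25 [0.53254906 0.02952915 0.262915  ] [ 0.34141984 -0.29387545 -0.75282166] [ 0.00334476  0.0211832  -0.03790436] 0.09747267260193111 97.6065194606781
```

View pics/m8.png

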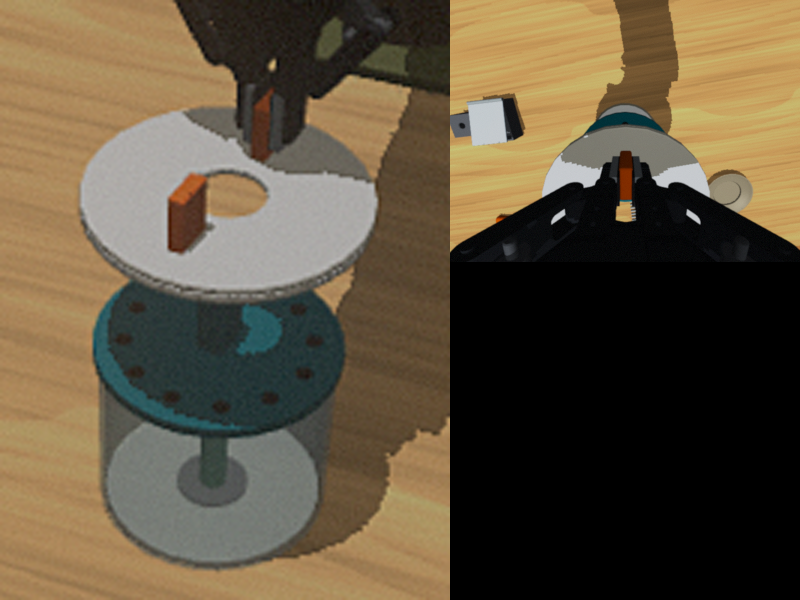

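The outer lid is held level about 100 mm above its nest. The teal inner lid stays seated, and the knob is clear below the hole.

```bash
python3 -c "
from rig import workorder
print(workorder.sign_off())"
```

```text
the job is handed in; nothing more can be done
None
```

I handed the job in at about 24 s with the wand at the bottom of the vial, the teal inner lid seated, and the ivory outer lid held level about 100 mm above its nested position; the sign-off gave no verdict.

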